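# Empty the gate pan into the bin and hang it up

### The job

Fold the gate pan's hinged end gate right down while the pan stands on the bench, then lift the pan by its wooden handle with all three angle brackets still in it, hold the gate's edge low over the stacking bin and tip the pan gate end down until all three have slid out over the gate into the bin. Then hang the empty pan up on the double hook of the tool stand: handle across both prongs, gate end away from the stand's panel, and let go. Spill no bracket on the bench, do not roll the pan sideways or tip it backwards, and leave everything else standing where it is.

Things in the scene. Friction and masses are not known exactly. Their poses are not given: they have to be found in the camera images.
- pan: sheet-metal gate pan, 200 mm (x) x 120 mm (y), 0.34 kg empty, loose on the bench left or right of the bin. Origin: centre of its underside, z up; gate at its -x end, closed at +x. Floor 12 mm, wall tops 55 mm above the origin. A bail spans it at x = 0: two 18 mm straps outside the walls (outer faces y = +-63 mm) carry a wooden grip. Holds three brackets, all over 35 mm behind the gate.
- pan_grip (a point): middle of the pan's wooden grip, 115 mm above the pan's origin; the grip is 22 mm (pan x) x 20 mm (pan z) in section, 120 mm long along pan y, with 50 mm of free height between it and the wall tops. Axes as the pan's.
- gate (a joint): angle of the end gate: 0 upright (closed), 1.57 folded outward and down, level with the pan's floor. Stiff hinge, stays where it is left; about 1.3 N at its top edge moves it. May start a little ajar.
- gate_hinge (a point): middle of the gate's hinge line, along pan y at the pan's -x end: 100 mm from the pan's origin, 9.5 mm above it. The gate is a 3 mm plate 110 mm wide between the side walls, a 9 mm thick hem rolled outward along its top. Axes as the pan's.
- gate_edge (a point): middle of the gate's top edge, 50 mm from the hinge line (above it when closed, further out along pan -x when lowered). Its z axis points from hinge to edge.
- bracket1: dark bent steel angle bracket, 60 x 40 mm foot 4 mm thick, with an upright leg 38 mm tall at its +x end, 0.11 kg, lying loose in the pan, leg to the rear. Origin: centre of the foot's underside. The pan's floor is smooth: the brackets slide on it once it slopes by some 18 to 27 degrees.
- bracket2: second such bracket
- bracket3: third such bracket
- bin: grey plastic stacking bin in the middle, loose, about 0.8 kg, 200 mm (its x) x 180 mm (its y) outside, walls 4 mm. Origin: centre of its underside. Back and side walls 100 mm high; front wall (-x) and the front 60 mm of the side walls only 65 mm.
- stand: fixed tool stand, on the other side of the bin from the pan: plywood panel 150 mm wide, its face at stand x = +118 mm, top 270 mm above the bench, on a 12 mm steel foot (x = 40 to 170 mm), with a double hook pointing to stand -x. Origin on the bench, straight below where a handle hangs.
- hook_seat (a point): where a handle's underside rests, midway between the two prongs, 205 mm above the bench; axes as the stand's. Prongs: level 8 mm rods at y = +-36 mm, tops at this height, from the panel (x = +118 mm) to x = -25 mm, then rising to tips at x = -42 mm, 13 mm above this point. With pan x along stand x the grip's centre rests at x = -12 to +15 mm, 10 mm above this point.
- bench: the plywood work bench, top at height 0
- screwdriver: screwdriver with a black handle, 200 mm long, 26 mm thick, lying between bin and left place (not part of the job)
- file: hand file with a wooden handle, 195 mm long, 18 mm thick, lying between bin and right place (not part of the job)
- hammer: claw hammer, 260 mm long, lying out to the right (not part of the job)
- glue: glue bottle, 56 mm across, 170 mm tall, standing behind the bin (not part of the job)
- tin: round tin, 84 mm across, 100 mm tall, standing behind the bin (not part of the job)
- tape: tape measure, 80 x 36 x 62 mm, near the robot (not part of the job)
- offcut: board offcut 150 x 90 x 19 mm, out to the left (not part of the job)

How it is judged (in metres and radians):
On the way, in this order (a step that is already met when the one before it is completed fails the run):
1. the gate is folded down with the pan on the bench and the brackets in it (value of joint gate above 1.25 rad and height (world z) of pan below 0.02 m and x of bracket1 in the frame of pan between -0.105 and 0.1 m and y of bracket1 in the frame of pan between -0.062 and 0.062 m and z of bracket1 in the frame of pan between 0 and 0.06 m and x of bracket2 in the frame of pan between -0.105 and 0.1 m and y of bracket2 in the frame of pan between -0.062 and 0.062 m and z of bracket2 in the frame of pan between 0 and 0.06 m and x of bracket3 in the frame of pan between -0.105 and 0.1 m and y of bracket3 in the frame of pan between -0.062 and 0.062 m and z of bracket3 in the frame of pan between 0 and 0.06 m), for 0.2 s.
2. the pan is lifted, gate down, all brackets still in it (height (world z) of pan above 0.04 m and value of joint gate above 1.2 rad and x of bracket1 in the frame of pan between -0.105 and 0.1 m and y of bracket1 in the frame of pan between -0.062 and 0.062 m and z of bracket1 in the frame of pan between 0 and 0.06 m and x of bracket2 in the frame of pan between -0.105 and 0.1 m and y of bracket2 in the frame of pan between -0.062 and 0.062 m and z of bracket2 in the frame of pan between 0 and 0.06 m and x of bracket3 in the frame of pan between -0.105 and 0.1 m and y of bracket3 in the frame of pan between -0.062 and 0.062 m and z of bracket3 in the frame of pan between 0 and 0.06 m), for 0.1 s.
3. with the pan tipped gate end down and the lowered gate's edge low over the bin, all three brackets have slid into the bin (angle between pan's own x axis and vertical below 1.2 rad and value of joint gate above 1.2 rad and x of gate_edge in the frame of bin between -0.1 and 0.1 m and y of gate_edge in the frame of bin between -0.09 and 0.09 m and z of gate_edge in the frame of bin below 0.2 m and x of bracket1 in the frame of bin between -0.1 and 0.1 m and y of bracket1 in the frame of bin between -0.09 and 0.09 m and z of bracket1 in the frame of bin between -0.005 and 0.1 m and x of bracket2 in the frame of bin between -0.1 and 0.1 m and y of bracket2 in the frame of bin between -0.09 and 0.09 m and z of bracket2 in the frame of bin between -0.005 and 0.1 m and x of bracket3 in the frame of bin between -0.1 and 0.1 m and y of bracket3 in the frame of bin between -0.09 and 0.09 m and z of bracket3 in the frame of bin between -0.005 and 0.1 m), for 0.1 s.
At the end, for the whole second after the job is handed in: All three brackets lie still inside the bin, below its rim; the released pan hangs still on both prongs: middle of its grip within 25 mm of the hook seat (30 mm towards the panel), 2 to 18 mm above it, pan level within 0.3 rad, gate end away from the panel (x of bracket1 in the frame of bin between -0.1 and 0.1 m and y of bracket1 in the frame of bin between -0.09 and 0.09 m and z of bracket1 in the frame of bin between -0.005 and 0.1 m and x of bracket2 in the frame of bin between -0.1 and 0.1 m and y of bracket2 in the frame of bin between -0.09 and 0.09 m and z of bracket2 in the frame of bin between -0.005 and 0.1 m and x of bracket3 in the frame of bin between -0.1 and 0.1 m and y of bracket3 in the frame of bin between -0.09 and 0.09 m and z of bracket3 in the frame of bin between -0.005 and 0.1 m and linear speed of each of bracket1, bracket2, bracket3 below 0.03 m/s and x of pan_grip in the frame of hook_seat between -0.025 and 0.03 m and y of pan_grip in the frame of hook_seat between -0.025 and 0.025 m and z of pan_grip in the frame of hook_seat between 0.002 and 0.018 m and x of gate_hinge in the frame of stand below -0.05 m and angle between pan's own z axis and vertical below 0.3 rad and contact force between pan and stand above 1.5 N and linear speed of pan below 0.05 m/s and contact force between pan and the fingers below 0.2 N); the robot touches nothing.
It fails at once if a bracket is spilled onto the bench (contact force between any of bracket1, bracket2, bracket3 and bench above 0.3 N).
It fails at once if the pan is rolled sideways by more than about 27 degrees (angle between pan's own y axis and vertical below 1.1 rad or angle between pan's own y axis and vertical above 2.04 rad).
It fails at once if the pan is tipped backwards, closed end down, by more than about 27 degrees (angle between pan's own x axis and vertical above 2.04 rad).
It fails at once if the bin is shoved more than 40 mm (distance of bin from where it was at the start of the episode above 0.04 m).
It fails at once if a bystander is moved more than 30 mm (distance of any of screwdriver, file, hammer, glue, tin, tape, offcut from where it was at the start of the episode above 0.03 m).
It also fails if it takes over 69 s, if anything falls off the work surface, if the arm or the gripper's body presses on something with over 40 N, if the wrist force passes 120 N, or if a joint passes its speed limit or range.

### The arm

A 6-joint arm with a two-finger parallel gripper is mounted at the origin on the work surface. World frame = base frame: x ahead of the robot, y to its left, z up, the work surface at z = 0. Lengths are in mm, angles in rad, forces in N, time in s.
With the tool pointing down it reaches from about 350 to 975 mm from the base axis. Payload 7.1 kg.
Tool frame: the origin (TCP) lies midway between the tips of the shut fingers; the grasp point (between the pads) lies ctrl.tcp_to_grasp behind it (ctrl.tcp_to_grasp is the distance from the TCP to the grasp point, in mm); z points along the fingers, y is the direction in which the jaws open and shut (so a half turn about z gives the same grasp; the last joint's range is limited). The gripper opens to 88 mm and grips with 3 to 60 N. Pads are 20 mm wide; open, the fingers measure 115 mm over their backs; the gripper's body (75 mm by 178 mm) begins 61 mm behind the grasp point.
Start: joints at [-1.355, 0.423, 1.63, -0, 1.089, -0.019], TCP at [145.425, -607.829, 222.675] pointing down, gripper open.
Joint ranges: [-3, 3], [-0.9, 2.11], [0.09, 2.58], [-1.31, 4.45], [0.11, 2.69], [-2.54, 2.54]. Speed limits (rad/s): [2.39, 2.39, 3.01, 3.14, 3.14, 3.14].

### API

Orientations are given as a rotation vector (axis times angle).
In Python, from workcell import ctrl gives the robot as it stands.
- The arm moves only by the tool play_rows, never from a script. Its argument "increments" is text: rows parted by semicolons, each of 5 numbers parted by spaces: the opening, from 0 (shut) to 1 (fully open), then the shift along the world's x, y, z in m, then the turn about the world's z in degrees. A call has 1 to 20 rows; each row shifts and turns the commanded pose from where the row before left it; what a row does not reach is not made up. A row lasts 1/10 s, in which the tool goes at most 50 mm and 8.59 degrees, less where a joint would pass 70% of its speed; a pose out of reach is approached as far as the arm can. A call is refused whole if a number of a shift passes 0.05 or a number of a turn 8.59, either way. A call with a gripper value outside its range is refused whole. The fingers move at their own pace and stop on an object; the grip force is fixed at half the most. Time passes only in rows, so rows that do not move let the fingers close. It gives the time, the measured TCP pose, the force and the opening at its end, in the units of the state.
- ctrl.get_obs(): the state, without advancing time (a new reading comes with each control period).
- ctrl.get_image(name): name is "side" or "top"; returns a dict with "img" (480x640x3 uint8, red, green, blue), "range_z" (480x640 float32, mm along the optical axis (not along the pixel's ray), 0 where there is no reading), "vertical_fov" (degrees; the focal length in pixels is half the picture's height over the tangent of half this angle, whatever the lens; pixels are square), "cx", "cy" (the principal point, pixels), "origin" and "attitude" of the camera in the world. Camera axes: x right, y down, z forward; pixel columns grow to the right and rows downward; lengths in mm; the calibration is good to about 2 mm. A picture is of the moment at which its call begins.
- ctrl.close_job(): hands the job in, once; it reports no verdict.
The state is a dict: "t": time; "qpos": joint angles; "qvel": joint speeds; "joint_torque": joint torques, N m; "ee_pos": TCP position; "orientation": TCP orientation; "ft_force": force on the tool from outside, world axes, zero at the start; "moment": the same for the moment, N m; "width": finger opening in mm.
Only numpy, scipy, OpenCV 4.12 (cv2) and the standard library are available. Lean on these libraries where they do the work, as an engineer would, in place of code of your own. Each camera call takes 0.05 s, during which the arm holds its last target. There are 200 camera calls.

## Working session

There is one attempt and no reset: what is moved stays moved. The work goes in short steps, Python scripts to look and compute and a tool call to move; the robot and the scene stay as the last step left them, time stands still between calls to the robot, and variables do not carry over. Pictures are saved under pics/ and viewed, on a budget of 18 in all, crops included, one or two more only if the job needs it, and the job is handed in when it is done.

Besides the shell and the picture viewer there is one more tool, called after ">>>" as name(argument=value, ...) on one line, values as JSON. play_rows: Moves the arm, as the interface text tells. Its arguments: {"type":"object","properties":{"increments":{"type":"string"}},"required":["increments"]}

```bash
mkdir -p pics
cat > h.py <<'E'
import numpy as np, cv2
from workcell import ctrl
def shot(n,save=None):
    d=ctrl.get_image(n)
    if save: cv2.imwrite('pics/'+save,d['img'][:,:,::-1])
    return d
def rot(a):
    a=np.array(a,float)
    return a if a.shape==(3,3) else cv2.Rodrigues(a.reshape(3,1))[0]
def cloud(d):
    f=240/np.tan(np.radians(d['vertical_fov'])/2); Z=d['range_z'].astype(float)
    v,u=np.mgrid[:480,:640]
    P=np.stack([(u-d['cx'])/f*Z,(v-d['cy'])/f*Z,Z],-1)@rot(d['attitude']).T+np.array(d['origin'])
    P[Z==0]=np.nan
    return P
E
python3 - <<'E'
from h import *
for n in('top','side'):
    d=shot(n,n+'0.png'); print(n,d['vertical_fov'],d['cx'],d['cy'],d['origin'],d['attitude'],(d['range_z']==0).mean())
o=ctrl.get_obs();print(o,ctrl.tcp_to_grasp)
E
```

```text
top 48.772303959300864 326.6355070653425 236.7976884226693 [ 308.55285157  -10.78237403 1464.03447827] [-2.13207567  2.09378735 -0.18912868] 0.00412109375
side 46.03219805352183 319.72094767855316 239.92451263200317 [-241.49617994 1315.25817715 1028.77121021] [-0.69280764  2.3918743  -1.39485184] 0.0145703125
{'t': 0.1, 'qpos': array([-1.35500998e+00,  4.23789379e-01,  1.63061568e+00, -6.33545652e-07,
        1.08857744e+00, -1.89953852e-02]), 'qvel': array([ 0.00044763, -0.00026345, -0.00170925,  0.00014496, -0.00050558,
        0.00032164]), 'joint_torque': array([ 5.16049658e-04, -5.45615423e+01, -2.74326020e+01,  6.45179255e-02,
        1.87955255e-02, -3.39308895e-05]), 'ee_pos': array([ 145.31409957, -607.35507144,  221.96301137]), 'orientation': array([-3.11859735e+00, -3.67786296e-01,  2.15249554e-04]), 'ft_force': array([-0.0674342 , -0.14600571,  0.34478178]), 'moment': array([-0.0535871 ,  0.01307689, -0.00891402]), 'width': 87.9560849841529} 18.700000000000003
```

View pics/top0.png

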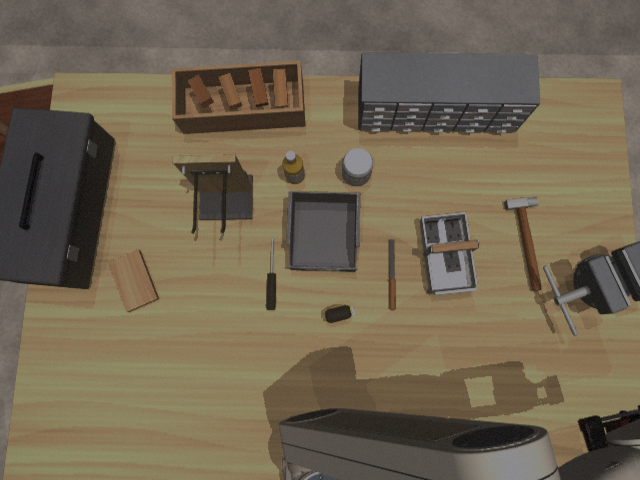

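View pics/side0.png

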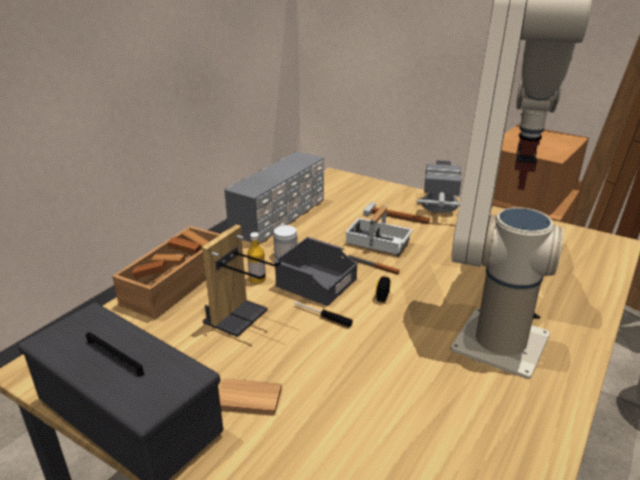

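Run:
```python
from h import *
a=cv2.imread('pics/top0.png');b=cv2.imread('pics/side0.png')
A=cv2.resize(a[190:320,270:500],None,fx=3.4,fy=3.4,interpolation=cv2.INTER_CUBIC)
B=cv2.resize(b[195:305,200:420],None,fx=2,fy=2,interpolation=cv2.INTER_CUBIC)
B=cv2.copyMakeBorder(B,0,0,0,A.shape[1]-B.shape[1],cv2.BORDER_CONSTANT)
cv2.imwrite('pics/c0.png',cv2.resize(np.vstack([A,B]),None,fx=.9,fy=.9))
d=shot('top');P=cloud(d);np.save('P0.npy',P)
def rect(x0,x1,y0,y1,z0,z1):
    m=(P[...,0]>x0)&(P[...,0]<x1)&(P[...,1]>y0)&(P[...,1]<y1)&(P[...,2]>z0)&(P[...,2]<z1)
    q=P[m]; r=cv2.minAreaRect(q[:,:2].astype(np.float32)); return len(q),q.mean(0).round(1),[np.round(x,1) for x in r]
for v,u in[(252,323),(246,455),(280,323),(265,448),(210,225),(225,193)]: print(u,v,P[v,u].round(1))
c=P[252,448]
print('bench',np.nanmedian(P[330:350,200:240,2]))
bx,by=P[232,323,:2]; px,py=P[246,455,:2]; sx,sy=P[200,225,:2]
print('bin rim',rect(bx-140,bx+140,by-125,by+125,90,108))
print('bin rim low+',rect(bx-140,bx+140,by-125,by+125,55,108))
print('pan walls',rect(px-160,px+160,py-110,py+110,46,62))
print('grip',rect(px-160,px+160,py-110,py+110,112,135))
print('prongs',rect(sx-200,sx+200,sy-100,sy+100,195,225))
print('panel top',rect(sx-200,sx+200,sy-110,sy+110,262,280))
```

```text
323 252 [550.5  23.3   6.6]
455 246 [ 552.4 -317.3  124.3]
323 280 [472.3  21.7   5.4]
448 265 [ 518.6 -321.4   16.4]
225 210 [620.2 263.4 195.5]
193 225 [578.1 336.4 209.2]
bench -0.06344910578968666
bin rim (587, array([645.1,  23.1,  99.5]), [array([649.9,  22.3]), array([193.6, 198.4]), np.float64(88.7)])
bin rim low+ (1170, array([630.7,  23.3,  85.2]), [array([623.2,  19.4]), array([199.9, 252. ]), np.float64(89.0)])
pan walls (605, array([ 547.7, -315.7,   54.5]), [array([ 547.6, -316.1]), array([216.3, 125.7]), np.float64(6.6)])
grip (439, array([ 552.9, -315. ,  124.3]), [array([ 553.8, -316.6]), array([ 22.6, 131.5]), np.float64(6.6)])
prongs (657, array([667.4, 300.2, 207.7]), [array([642.5, 284.9]), array([171. , 135.2]), np.float64(8.6)])
panel top (496, array([726.1, 302.3, 269.6]), [array([726.8, 302.6]), array([ 19.9, 144.1]), np.float64(1.6)])
```

View pics/c0.png

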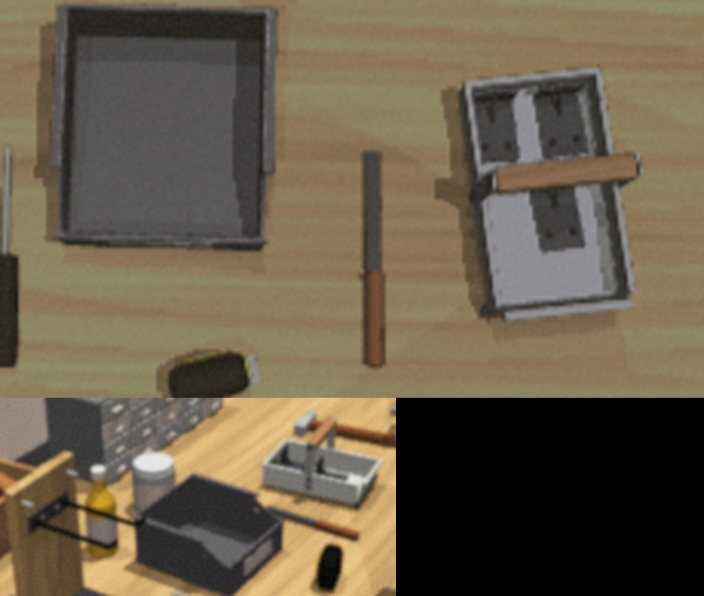

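Run:
```python
from h import *
P=np.load('P0.npy')
def sel(x0,x1,y0,y1,z0,z1):
    m=(P[...,0]>x0)&(P[...,0]<x1)&(P[...,1]>y0)&(P[...,1]<y1)&(P[...,2]>z0)&(P[...,2]<z1); return P[m]
# prongs: slice in x
for x in range(520,720,20):
    q=sel(x-10,x+10,230,380,192,235)
    L=q[q[:,1]>302];R=q[q[:,1]<=302]
    print(x,[ (len(s),s[:,1].min().round(),np.median(s[:,1]).round(1),s[:,1].max().round(),np.median(s[:,2]).round(1)) for s in(L,R) if len(s)])
q=sel(690,760,220,380,262,280); r=cv2.fitLine(q[:,:2].astype(np.float32),cv2.DIST_L2,0,.01,.01).ravel(); print('panel line',r)
q=sel(480,720,230,380,192,235);print('prong min x',[q[s][:,0].min() for s in (q[:,1]>302,q[:,1]<=302)])
# bin walls
for x in range(450,680,20):
    q=sel(x-10,x+10,-100,150,55,108)
    print(x,[(len(s),s[:,1].min().round(),s[:,1].max().round(),np.percentile(s[:,2],80).round()) for s in(q[q[:,1]>23],q[q[:,1]<=23]) if len(s)])
for y in (-40,0,20,40,80):
    q=sel(600,700,y-8,y+8,94,108);print('back',y,q[:,0].min().round(1),q[:,0].max().round(1), end=' ')
    q=sel(440,520,y-8,y+8,58,72);print('front',q[:,0].min().round(1) if len(q) else 0,q[:,0].max().round(1) if len(q) else 0)
# gate hem
yaw=np.radians(6.6);R=np.array([[np.cos(yaw),-np.sin(yaw)],[np.sin(yaw),np.cos(yaw)]])
q=sel(400,700,-420,-220,20,75);l=(q[:,:2]-[553,-316])@R
g=(l[:,0]<-90)&(abs(l[:,1])<45);print('gate local x/z',l[g][:,0].min(),l[g][:,0].max(),q[g][:,2].max(), np.c_[l[g][:,0],q[g][:,2]][::12].round())
o=ctrl.get_obs();print(rot(o['orientation']).round(3))
```

```text
520 []
540 []
560 [(14, np.float64(331.0), np.float64(333.9), np.float64(339.0), np.float64(215.5)), (13, np.float64(259.0), np.float64(262.6), np.float64(266.0), np.float64(214.6))]
580 [(24, np.float64(332.0), np.float64(335.0), np.float64(339.0), np.float64(205.4)), (26, np.float64(260.0), np.float64(262.8), np.float64(267.0), np.float64(204.6))]
600 [(26, np.float64(333.0), np.float64(336.0), np.float64(340.0), np.float64(204.6)), (33, np.float64(260.0), np.float64(263.7), np.float64(270.0), np.float64(204.2))]
620 [(34, np.float64(332.0), np.float64(336.8), np.float64(342.0), np.float64(204.5)), (27, np.float64(260.0), np.float64(264.4), np.float64(270.0), np.float64(203.5))]
640 [(23, np.float64(334.0), np.float64(336.9), np.float64(341.0), np.float64(203.5)), (24, np.float64(262.0), np.float64(264.6), np.float64(268.0), np.float64(205.3))]
660 [(22, np.float64(335.0), np.float64(338.2), np.float64(341.0), np.float64(204.5)), (24, np.float64(263.0), np.float64(265.8), np.float64(271.0), np.float64(206.3))]
680 [(24, np.float64(335.0), np.float64(338.9), np.float64(343.0), np.fl
[... 1558 characters left out ...]
np.float64(-64.0), np.float64(103.0))]
670 [(37, np.float64(108.0), np.float64(118.0), np.float64(102.0)), (29, np.float64(-72.0), np.float64(-64.0), np.float64(101.0))]
back -40 694.3 699.6 front 498.2 502.0
back 0 694.7 698.7 front 497.6 503.0
back 20 694.3 698.7 front 497.4 503.7
back 40 694.6 698.6 front 497.6 503.5
back 80 695.8 699.3 front 498.4 502.2
gate local x/z -113.45451545839869 -99.06212969049183 63.40990030494777 [[ -99.   25.]
 [-101.   29.]
 [-106.   62.]
 [-104.   57.]
 [-107.   61.]
 [-102.   38.]
 [-106.   55.]
 [-110.   57.]
 [-107.   58.]
 [-110.   62.]
 [-113.   60.]
 [-111.   60.]
 [-112.   63.]]
[[ 0.973  0.233 -0.   ]
 [ 0.233 -0.973  0.001]
 [ 0.    -0.001 -1.   ]]
```

>>> play_rows(increments="0 0.0328 0.0282 0 -3.5; 0 0.0328 0.0282 0 -3.4; 0 0.0328 0.0282 0 0; 0 0.0328 0.0282 0 0; 0 0.0328 0.0282 0 0; 0 0.0328 0.0282 0 0; 0 0.0328 0.0282 0 0; 0 0.0328 0.0282 0 0; 0 0.0328 0.0282 0 0; 0 0.0328 0.0282 0 0; 0 0 0 -0.04 0; 0 0 0 -0.04 0; 0 0 0 0 0; 0 0 0 0 0")

```text
t: 1.55
ee_pos: [473.1, -325.7, 142.6]
orientation: [-3.135, -0.179, 0.002]
ft_force: [0.4, 1.2, 0.6]
width: 0.5
```

>>> play_rows(increments="0 0 0 -0.04 0; 0 0 0 -0.04 0; 0 0 0 -0.022 0; 0 0 0 0 0; 0 -0.01 -0.0012 0 0; 0 -0.01 -0.0012 0 0; 0 -0.01 -0.0012 0 0; 0 -0.01 -0.0012 0 0; 0 -0.01 -0.0012 0 0; 0 0 0 0 0")

```text
t: 2.55
ee_pos: [421.5, -331.8, 41.0]
orientation: [-3.136, -0.178, 0.002]
ft_force: [-1.8, 0.1, 3.0]
width: 0.1
```

Run:
```python
from h import *
a=shot('top')['img'];b=shot('side')['img']
A=cv2.resize(a[200:310,390:520],None,fx=4,fy=4,interpolation=cv2.INTER_CUBIC)
B=cv2.resize(b[195:275,330:430],None,fx=2.75,fy=5.5,interpolation=cv2.INTER_CUBIC)
B=cv2.resize(b[195:275,330:430],(275,220),interpolation=cv2.INTER_CUBIC)
B=cv2.copyMakeBorder(B,0,220,0,0,cv2.BORDER_CONSTANT)
cv2.imwrite('pics/c1.png',np.hstack([A,B])[:,:,::-1])
```

```text
(no output)
```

View pics/c1.png

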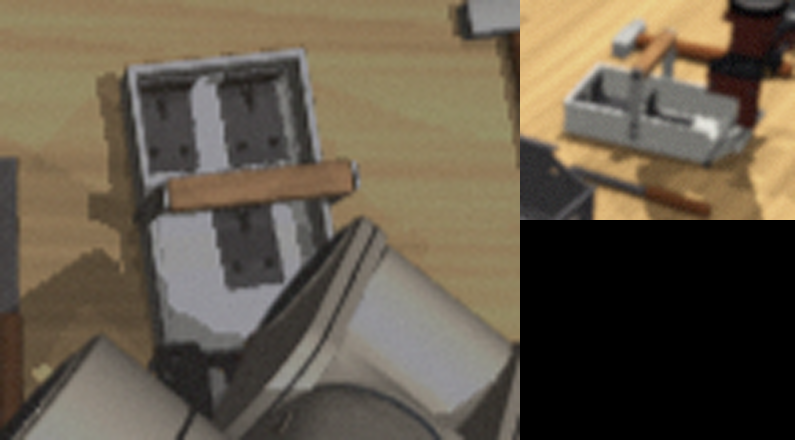

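The picture shows the gate leaning well outward under the fingers, with the pan unmoved and the brackets in place. Next I press the gate down.

>>> play_rows(increments="0 0 0 -0.01 0; 0 0 0 -0.01 0; 0 -0.003 0 -0.006 0; 0 0 0 -0.003 0; 0 0 0 0 0; 0 0 0 0 0; 0 0 0 0 0; 0 0 0 0 0")

```text
t: 3.45
ee_pos: [420.4, -331.7, 11.5]
orientation: [-3.136, -0.18, 0.0]
ft_force: [-0.6, -0.2, -0.2]
width: 0.4
```

>>> play_rows(increments="0 0 0 0.03 0; 0 0 0 0.04 0; 0 0 0 0.04 0; 0.8 0 0 0.04 0; 0.8 0 0 0.04 8.2; 0.8 -0.02 0 0 8.2; 0.8 -0.02 0 0 8.2; 0.8 -0.02 0 0 8.2; 0.8 0 0 0 8.2; 0.8 0 0 0 8.2; 0.8 0 0 0 8.2; 0.8 0 0 0 8.2; 0.8 0 0 0 8.2; 0.8 0 0 0 8.2; 0.8 0 0 0 8; 0.8 0 0 0 0")

```text
t: 5.05
ee_pos: [360.5, -331.8, 201.6]
orientation: [2.089, 2.346, 0.0]
ft_force: [0.4, -0.5, -0.3]
width: 70.1
```

Run:
```python
from h import *
d=shot('top','t2.png');P=cloud(d);o=ctrl.get_obs();print(o['ee_pos'],rot(o['orientation']).round(3)[:,1],o['qpos'].round(2))
def sel(z0,z1):
    m=(P[...,0]>380)&(P[...,0]<700)&(P[...,1]>-420)&(P[...,1]<-220)&(P[...,2]>z0)&(P[...,2]<z1);return P[m]
q=sel(112,132);r=cv2.minAreaRect(q[:,:2].astype(np.float32));print('grip',len(q),r,q[:,2].mean())
q=sel(46,60);r=cv2.minAreaRect(q[:,:2].astype(np.float32));print('walls',len(q),r)
yaw=np.radians(6.6);R=np.array([[np.cos(yaw),-np.sin(yaw)],[np.sin(yaw),np.cos(yaw)]])
q=sel(4,75);l=(q[:,:2]-[553,-316])@R
for x in range(-160,-85,8):
    s=(abs(l[:,0]-x)<4)&(abs(l[:,1])<45);print(x,s.sum(),np.median(q[s][:,2]).round(1) if s.any() else '')
```

```text
[ 360.50729834 -331.83834334  201.586713  ] [0.994 0.111 0.   ] [-0.77  0.25  1.94  0.    0.95 -0.88]
grip 441 ((553.8888549804688, -316.34698486328125), (22.623369216918945, 130.4998779296875), 6.8570709228515625) 124.12231091699061
walls 418 ((555.7698974609375, -315.408447265625), (201.71241760253906, 126.11125946044922), 7.706686019897461)
-160 16 4.4
-152 22 6.8
-144 79 10.0
-136 76 10.6
-128 83 11.2
-120 77 11.2
-112 81 10.8
-104 92 11.2
-96 82 12.5
-88 83 11.8
```

>>> play_rows(increments="0.8 0.04 0.0032 0 0; 0.8 0.04 0.0032 0 0; 0.8 0.04 0.0032 0 0; 0.8 0.04 0.0032 0 0; 0.8 0.0332 0.003 0 0; 0.8 0 0 -0.04 0; 0.8 0 0 -0.04 0; 0.8 0 0 -0.0255 0; 0.8 0 0 0 0; 0 0 0 0 0; 0 0 0 0 0; 0 0 0 0 0; 0 0 0 0 0; 0 0 0 0 0; 0 0 0 0 0")

```text
t: 6.6
ee_pos: [553.8, -316.2, 96.7]
orientation: [2.091, 2.344, 0.0]
ft_force: [-0.1, 0.3, -0.2]
width: 25.6
```

>>> play_rows(increments="0 0 0 0 0; 0 0 0 0 0; 0 0 0 0 0; 0 0 0 0 0; 0 0 0 0 0")

```text
t: 7.1
ee_pos: [553.2, -316.0, 96.4]
orientation: [-2.09, -2.344, 0.001]
ft_force: [-4.2, -0.4, 6.0]
width: 21.9
```

>>> play_rows(increments="0 0 0 0.005 0; 0 0 0 0.01 0; 0 0 0 0.02 0; 0 0 0 0.02 0; 0 0 0 0.02 0; 0 0 0 0.02 0; 0 0 0 0.02 0; 0 0 0 0.02 0; 0 0 0 0.02 0; 0 0 0 0.01 0; 0 0 0 0.005 0; 0 0 0 0 0; 0 0 0 0 0")

```text
t: 8.4
ee_pos: [553.1, -315.7, 265.0]
orientation: [-2.09, -2.343, 0.001]
ft_force: [-0.3, 0.3, -7.5]
width: 21.4
```

Run:
```python
from h import *
a=shot('top')['img'];b=shot('side')['img']
A=cv2.resize(a[180:320,380:540],(480,420),interpolation=cv2.INTER_CUBIC)
B=cv2.resize(b[130:270,320:420],(300,420),interpolation=cv2.INTER_CUBIC)
cv2.imwrite('pics/c2.png',np.hstack([A,B])[:,:,::-1])
o=ctrl.get_obs();print(o['ee_pos'],o['ft_force'],o['moment'])
```

```text
[ 553.06482859 -315.70807478  264.89735915] [ 0.19736672 -1.08985741 -7.0234677 ] [-0.04561252  0.07545537 -0.03077348]
```

View pics/c2.png

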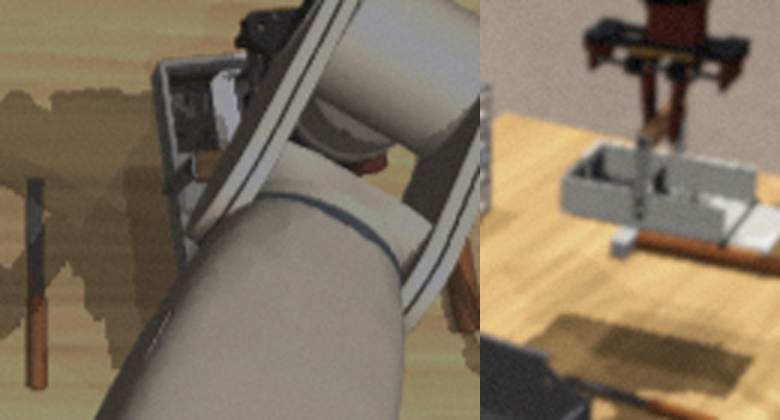

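Run:
```python
from h import *
P=np.load('P0.npy')
for n,(y0,y1) in {'glue':(50,150),'tin':(-140,-10)}.items():
    for z0,z1 in((85,108),(40,90),(108,180)):
        m=(P[...,0]>704)&(P[...,0]<860)&(P[...,1]>y0)&(P[...,1]<y1)&(P[...,2]>z0)&(P[...,2]<z1);q=P[m]
        if len(q)>4: print(n,z0,z1,len(q),q.min(0).round(),q.max(0).round())
```

```text
glue 85 108 84 [747.  82.  85.] [799. 136. 108.]
glue 40 90 120 [746.  81.  41.] [779. 136.  89.]
glue 108 180 309 [748.  82. 108.] [800. 135. 175.]
tin 85 108 702 [ 744. -107.   85.] [824. -25. 108.]
tin 40 90 195 [ 743. -108.   40.] [809. -25.  90.]
```

>>> play_rows(increments="0 0.0069 0.01 0 -0.47; 0 0.0069 0.02 0 -0.47; 0 0.0069 0.028 0 -0.47; 0 0.0069 0.028 0 -0.47; 0 0.0069 0.028 0 -0.47; 0 0.0069 0.028 0 -0.47; 0 0.0069 0.028 0 -0.47; 0 0.0069 0.028 0 -0.47; 0 0.0069 0.028 0 -0.47; 0 0.0069 0.028 0 -0.47; 0 0.0069 0.028 0 -0.47; 0 0.0069 0.028 0 -0.47; 0 0.0069 0.02 0 -0.47; 0 0.0069 0.009 0 -0.47; 0 0 0 0 0; 0 0 0 -0.02 0; 0 0 0 -0.02 0; 0 0 0 -0.01 0; 0 0 0 0 0; 0 0 0 0 0")

```text
t: 10.5
ee_pos: [650.5, 22.4, 216.6]
orientation: [2.222, 2.22, 0.0]
ft_force: [0.3, 0.6, -6.5]
width: 21.8
```

Run:
```python
from h import *
a=shot('top')['img'];d=shot('side');b=d['img']
A=cv2.resize(a[150:300,260:390],(390,450),interpolation=cv2.INTER_CUBIC)
B=cv2.resize(b[180:310,240:370],(390,390),interpolation=cv2.INTER_CUBIC)
B=cv2.copyMakeBorder(B,0,60,0,0,cv2.BORDER_CONSTANT)
cv2.imwrite('pics/c3.png',np.hstack([A,B])[:,:,::-1])
o=ctrl.get_obs();print(o['ee_pos'],o['ft_force'],rot(o['orientation'])[:,1].round(3))
P=cloud(d);np.save('Ps1.npy',P)
```

```text
[651.02625105  22.66434928 217.39755186] [-0.60481705  0.05493631 -6.82256752] [ 1.    -0.001  0.002]
```

View pics/c3.png

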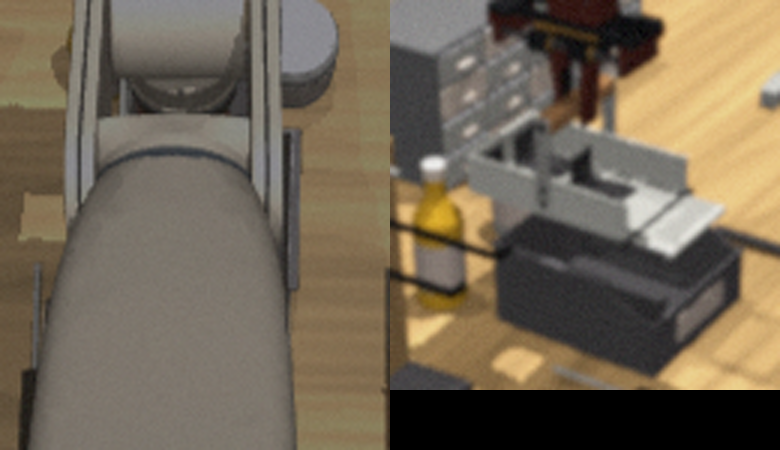

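>>> play_rows(increments="0 0 0 -0.01 0; 0 0 0 -0.01 0; 0 0 0 -0.002 0; 0 -0.003 0 -0.0012 0; 0 -0.003 0 -0.0014 0; 0 -0.004 0 -0.0017 0; 0 -0.005 0 -0.0025 0; 0 -0.0047 0 -0.0025 0; 0 0 0 0 0; 0 0 0 0 0")

```text
t: 11.6
ee_pos: [632.0, 23.1, 186.2]
orientation: [2.22, 2.219, 0.004]
ft_force: [2.9, 0.4, 6.3]
width: 23.8
```

```bash
cat >> h.py <<'E'
def tilt(save=None):
    "slope of top edge of pan's +y side wall, from the side camera"
    d=shot('side',save);P=cloud(d);o=ctrl.get_obs();x0,y0,z0=o['ee_pos']
    m=(abs(P[...,1]-(y0+60))<9)&(P[...,2]>z0-110)&(P[...,2]<z0+40)
    q=P[m];X=[];Z=[]
    for dx in list(range(-65,-20,5))+list(range(20,80,5)):
        s=q[abs(q[:,0]-x0-dx)<4]
        if len(s)>4: X.append(dx);Z.append(np.percentile(s[:,2],93)-z0)
    X=np.array(X);Z=np.array(Z)
    from scipy.stats import theilslopes
    k=theilslopes(Z,X);print('tilt deg',np.degrees(np.arctan(k[0])).round(1),'z@0',k[1].round(1),np.c_[X,Z].round().astype(int).tolist())
    print(o['ee_pos'].round(1),o['ft_force'].round(1),o['moment'].round(2),o['width'],o['t'])
    return d,P
E
python3 -c "
from h import *
d,P=tilt()
m=(P[...,0]>680)&(P[...,0]<720)&(P[...,1]>105)&(P[...,1]<125)&(P[...,2]>20)&(P[...,2]<90);print('bin rear corner',P[m].max(0).round(1))
"
```

```text
tilt deg 8.5 z@0 -41.2 [[-65, -52], [-60, -52], [-55, -50], [-50, -50], [-45, -48], [-40, -46], [-35, -47], [-30, -45], [-25, -45], [20, -29], [25, -34], [30, -36], [35, -37], [40, -35], [45, -36], [50, -36], [55, -35], [60, -32], [65, -37], [70, -29], [75, -29]]
[632.   23.1 186.1] [2.5 0.2 7.4] [ 0.09 -1.42  0.03] 23.534559678643976 11.65
bin rear corner [703.5 118.2  86.9]
```

>>> play_rows(increments="0 0 0 0.004 0; 0 0 0 0.004 0; 0 0 0 0 0; 0 0 0 0 0; 0 0 0 0 0")

```text
t: 12.15
ee_pos: [629.4, 23.0, 192.4]
orientation: [-2.221, -2.22, 0.003]
ft_force: [-3.5, 0.2, 0.7]
width: 22.3
```

```bash
python3 -c "
from h import *
d,P=tilt()"
```

```text
tilt deg 1.3 z@0 -41.1 [[-65, -44], [-60, -43], [-55, -42], [-50, -41], [-45, -45], [-40, -43], [-35, -43], [-30, -40], [-25, -42], [20, -40], [25, -39], [30, -39], [35, -39], [40, -40], [45, -39], [50, -41], [55, -39], [60, -45], [65, -41], [70, -40], [75, -40]]
[629.7  22.9 192.7] [-3.6  0.3  1.6] [-0.07  0.59  0.02] 22.134427883638566 12.2
```

>>> play_rows(increments="0 0 0.001 0.015 0; 0 0.012 0.001 0 0; 0 0.012 0 0 0; 0 0 0 -0.006 0; 0 0 0 -0.006 0; 0 -0.005 0 -0.002 0; 0 -0.005 0 -0.002 0; 0 -0.0048 0 -0.0024 0; 0 -0.0048 0 -0.0024 0; 0 -0.0045 0 -0.0028 0; 0 -0.0045 0 -0.0028 0; 0 -0.0043 0 -0.0031 0; 0 -0.0043 0 -0.0031 0; 0 0 0 0 0")

```text
t: 13.6
ee_pos: [617.9, 25.0, 176.0]
orientation: [2.221, 2.22, 0.003]
ft_force: [1.0, 0.4, 5.0]
width: 25.2
```

```bash
python3 -c "
from h import *
d,P=tilt()
a=shot('top')['img'];b=d['img']
A=cv2.resize(a[150:300,260:390],(390,450),interpolation=cv2.INTER_CUBIC)
B=cv2.resize(b[180:310,240:370],(450,450),interpolation=cv2.INTER_CUBIC)
cv2.imwrite('pics/c4.png',B[:,:,::-1])
m=(P[...,0]>680)&(P[...,0]<720)&(P[...,1]>105)&(P[...,1]<125)&(P[...,2]>20)&(P[...,2]<90);print('bin rear corner',P[m].max(0).round(1))
"
```

```text
tilt deg 16.4 z@0 -41.5 [[-65, -62], [-60, -62], [-55, -57], [-50, -56], [-45, -56], [-40, -52], [-35, -61], [-30, -56], [-25, -50], [20, -12], [25, -24], [30, -37], [35, -34], [40, -31], [45, -32], [50, -28], [55, -26], [60, -23], [65, -23], [70, -24], [75, -22]]
[618.1  25.  176.1] [0.6 0.1 5.1] [ 0.03 -1.09  0.08] 25.041808032381752 13.65
bin rear corner [703.4 119.   86.2]
```

View pics/c4.png

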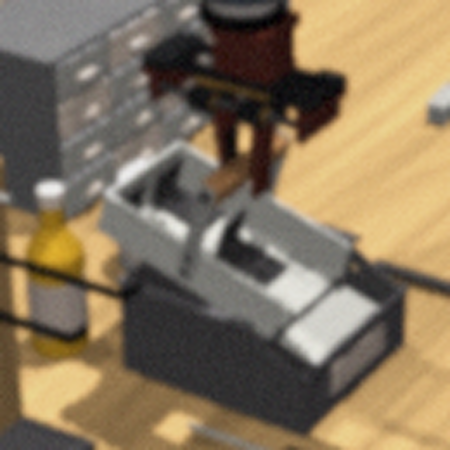

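>>> play_rows(increments="0 -0.004 0 -0.0036 0; 0 -0.004 0 -0.0036 0; 0 -0.0036 0 -0.0038 0; 0 -0.0036 0 -0.0038 0; 0 0 0 0 0; 0 0 0 0 0")

```text
t: 14.3
ee_pos: [601.9, 25.0, 160.6]
orientation: [-2.222, -2.22, 0.001]
ft_force: [-0.8, 0.4, 5.4]
width: 26.7
```

```bash
python3 -c "
from h import *
d,P=tilt()
b=d['img']
B=cv2.resize(b[180:310,240:370],(450,450),interpolation=cv2.INTER_CUBIC)
cv2.imwrite('pics/c5.png',B[:,:,::-1])
m=(P[...,0]>680)&(P[...,0]<720)&(P[...,1]>105)&(P[...,1]<125)&(P[...,2]>20)&(P[...,2]<90);print('bin rear corner',P[m].max(0).round(1))
"
```

```text
tilt deg 23.6 z@0 -36.3 [[-60, -69], [-55, -72], [-50, -65], [-45, -66], [-40, -63], [-35, -61], [-30, -56], [-25, -55], [20, 1], [25, -11], [30, -17], [35, -25], [40, -24], [45, -22], [50, -25], [55, -19], [60, -18], [65, -17], [70, -15], [75, -10]]
[601.9  25.  160.6] [-0.8  0.1  5. ] [ 0.02 -0.53 -0.  ] 26.243410056098437 14.35
bin rear corner [702.9 121.2  83.8]
```

View pics/c5.png

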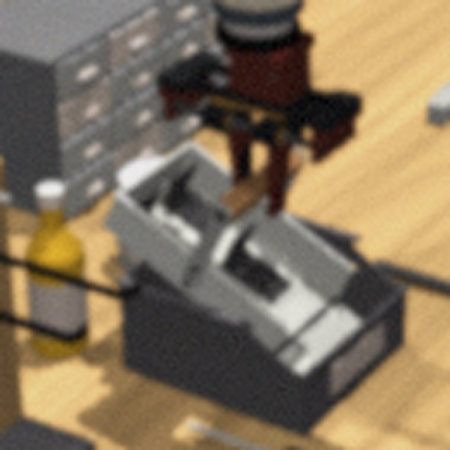

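>>> play_rows(increments="0 -0.0035 0 -0.004 0; 0 -0.0035 0 -0.0045 0; 0 0 0 0 0; 0 0 0 0 0; 0 0 0 0 0")

```text
t: 14.85
ee_pos: [594.5, 24.9, 151.7]
orientation: [-2.221, -2.22, 0.002]
ft_force: [-2.2, 0.5, 2.0]
width: 26.7
```

```bash
python3 -c "
from h import *
d,P=tilt()
b=d['img']
B=cv2.resize(b[180:310,240:370],(450,450),interpolation=cv2.INTER_CUBIC)
cv2.imwrite('pics/c6.png',B[:,:,::-1])
m=(P[...,0]>680)&(P[...,0]<720)&(P[...,1]>105)&(P[...,1]<125)&(P[...,2]>20)&(P[...,2]<90);print('bin rear corner',P[m].max(0).round(1))
"
```

```text
tilt deg 27.7 z@0 -37.1 [[-55, -71], [-50, -71], [-45, -72], [-40, -66], [-35, -65], [-30, -62], [-25, -60], [20, 5], [25, -4], [30, -9], [35, -19], [40, -21], [45, -23], [50, -22], [55, -14], [60, -12], [65, -8], [70, -10], [75, -6]]
[594.6  25.  151.7] [-2.2  1.   3.6] [ 0.04 -0.21  0.03] 26.878980324355354 14.9
bin rear corner [702.9 119.2  87.8]
```

View pics/c6.png

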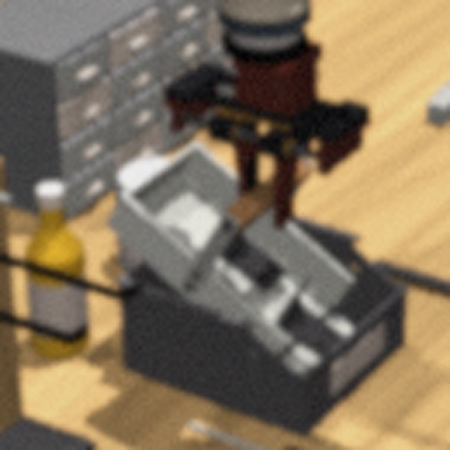

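>>> play_rows(increments="0 -0.003 0 -0.004 0; 0 -0.002 0 -0.003 0; 0 0 0 0 0; 0 0 0 0 0; 0 0 0 0 0; 0 0 0 0 0; 0 0.003 0 0.004 0; 0 0.004 0 0.006 0; 0 0.004 0 0.006 0; 0 0.004 0 0.006 0; 0 0 0 0 0")

```text
t: 16.0
ee_pos: [606.4, 25.0, 167.9]
orientation: [2.221, 2.22, 0.002]
ft_force: [1.0, -0.6, -5.9]
width: 27.3
```

```bash
python3 -c "
from h import *
d,P=tilt()
b=d['img']
B=cv2.resize(b[180:310,240:370],(450,450),interpolation=cv2.INTER_CUBIC)
cv2.imwrite('pics/c7.png',B[:,:,::-1])
m=(P[...,0]>680)&(P[...,0]<720)&(P[...,1]>105)&(P[...,1]<125)&(P[...,2]>20)&(P[...,2]<90);print('bin rear corner',P[m].max(0).round(1))
"
```

```text
tilt deg 30.2 z@0 -33.4 [[-50, -75], [-45, -72], [-40, -72], [-35, -69], [-30, -65], [-25, -61], [20, 10], [25, 0], [30, -10], [35, -14], [40, -16], [45, -19], [50, -15], [55, -12], [60, -12], [65, -6], [70, -5], [75, -4]]
[605.9  25.  167.5] [ 1.2 -0.3 -6.3] [-0.02 -0.42  0.06] 27.064876571191196 16.05
bin rear corner [706.  120.4  89.1]
```

View pics/c7.png

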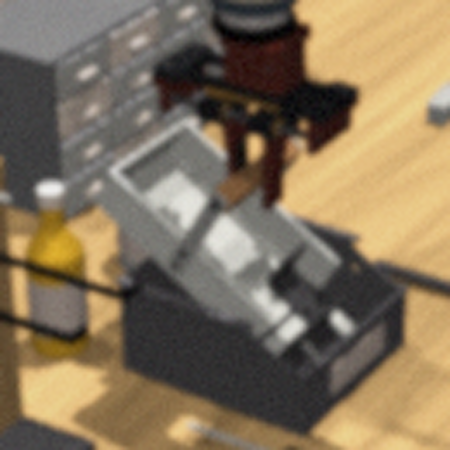

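>>> play_rows(increments="0 0.004 -0.0005 0.003 0; 0 0.004 -0.0005 0.003 0; 0 0.004 -0.001 0.004 0; 0 0.004 -0.001 0.004 0; 0 0.004 -0.001 0.004 0; 0 0.004 -0.001 0.004 0; 0 0 0 0 0; 0 0 0 0 0; 0 0 0 0 0; 0 0 0 0 0")

```text
t: 17.05
ee_pos: [629.9, 19.9, 189.5]
orientation: [2.221, 2.22, 0.002]
ft_force: [4.6, -0.6, -3.0]
width: 27.1
```

```bash
python3 -c "
from h import *
d,P=tilt()
b=d['img']
B=cv2.resize(b[170:310,240:380],(450,450),interpolation=cv2.INTER_CUBIC)
cv2.imwrite('pics/c8.png',B[:,:,::-1])
"
```

```text
tilt deg 30.7 z@0 -36.8 [[-45, -70], [-40, -70], [-35, -69], [-30, -66], [-25, -63], [20, 9], [25, -2], [30, -5], [35, -16], [40, -19], [45, -20], [50, -17], [55, -15], [60, -10], [65, -8], [70, -3], [75, 1]]
[629.8  20.  189.4] [ 4.6 -0.7 -2.4] [-0.14 -1.41 -0.04] 27.245363771347904 17.1
```

View pics/c8.png

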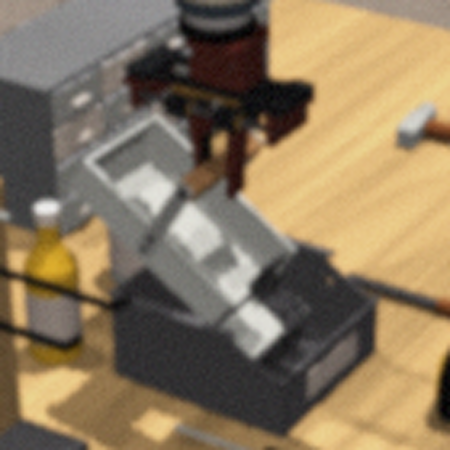

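>>> play_rows(increments="0 0.003 0 0.004 0; 0 0.003 0 0.004 0; 0 0.002 0 0.006 0; 0 0.002 0 0.006 0; 0 0 0 0.006 0; 0 0 0 0.006 0; 0 0 0 0 0; 0 0 0 0 0; 0 0 0 0 0; 0 0 0 0 0")

```text
t: 18.1
ee_pos: [638.9, 20.0, 220.6]
orientation: [-2.222, -2.221, 0.001]
ft_force: [0.5, -0.1, -3.3]
width: 27.0
```

```bash
python3 -c "
from h import *
d,P=tilt()
b=d['img'];t=shot('top')['img']
B=cv2.resize(b[170:310,240:380],(450,450),interpolation=cv2.INTER_CUBIC)
T=cv2.resize(t[170:290,270:380],(340,371),interpolation=cv2.INTER_CUBIC);T=cv2.copyMakeBorder(T,0,79,0,0,cv2.BORDER_CONSTANT)
cv2.imwrite('pics/c9.png',np.hstack([B,T])[:,:,::-1])
"
```

```text
tilt deg 29.0 z@0 -34.6 [[-50, -73], [-45, -70], [-40, -70], [-35, -66], [-30, -62], [-25, -59], [20, 3], [25, 1], [30, -8], [35, -17], [40, -20], [45, -18], [50, -17], [55, -14], [60, -13], [65, -9], [70, -9], [75, 0]]
[638.9  20.  220.6] [-0.7 -0.3 -4.3] [-0.11  0.08  0.01] 27.446749927778313 18.15
```

View pics/c9.png

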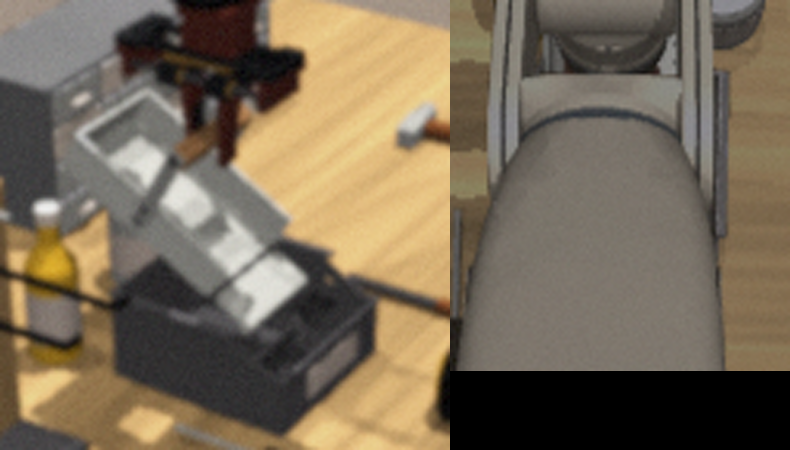

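>>> play_rows(increments="0 0 0 0.02 0; 0 0 0 0.03 0; 0 -0.01 -0.01 0.01 0; 0 -0.013 -0.03 0 0; 0 -0.013 -0.035 0 0; 0 -0.013 -0.035 0 0; 0 -0.013 -0.035 0 0; 0 -0.013 -0.035 0 0; 0 -0.013 -0.035 0 0; 0 -0.013 -0.035 0 0; 0 -0.013 -0.035 0 0; 0 -0.013 -0.035 0 0; 0 -0.013 -0.01 0 0; 0 0 -0.006 0 0; 0 0 0 -0.04 0; 0 0 0 -0.04 0; 0 0 0 -0.03 0; 0 0 0 0 0")

```text
t: 20.0
ee_pos: [496.5, -313.2, 166.6]
orientation: [-2.215, -2.216, 0.002]
ft_force: [-0.6, 0.1, -4.2]
width: 27.2
```

```bash
python3 -c "
from h import *
d,P=tilt()
t=shot('top');P=cloud(t);np.save('P3.npy',P);b=t['img']
B=cv2.resize(b[170:290,260:390],(520,480),interpolation=cv2.INTER_CUBIC)
cv2.imwrite('pics/c10.png',B[:,:,::-1])
m=(P[...,0]>506)&(P[...,0]<690)&(P[...,1]>-60)&(P[...,1]<105)&(P[...,2]<400)
print('bin interior max z',np.percentile(P[m][:,2],[50,90,99,100]).round())
"
```

```text
tilt deg 28.9 z@0 -38.7 [[-50, -75], [-45, -76], [-40, -70], [-35, -68], [-30, -68], [-25, -59], [20, -7], [25, -10], [30, -20], [35, -22], [40, -24], [45, -25], [50, -19], [55, -16], [60, -15], [65, -9], [70, -9], [75, -8]]
[ 498.1 -314.3  169.3] [ 0.7 -0.  -2.8] [ 0.    0.07 -0.01] 26.981072691673063 20.05
bin interior max z [ 5. 17. 56. 76.]
```

View pics/c10.png

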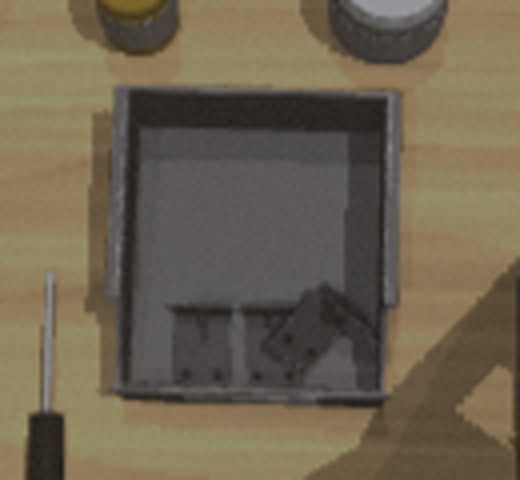

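All three brackets lie in the bin and nothing else has moved. The pan is still tilted in the jaws, so I'll level it by pressing its front edge on the free bench area.

>>> play_rows(increments="0 0 0 -0.01 0; 0 0.008 0 -0.008 0; 0 0.01 0 -0.008 0; 0 0.01 0 -0.008 0; 0 0.01 0 -0.004 0; 0 0.01 0 -0.0035 0; 0 0.012 0 -0.004 0; 0 0.012 0 -0.005 0; 0 0.012 0 -0.006 0; 0 0.011 0 -0.007 0; 0 0.008 0 -0.007 0; 0 0 0 -0.002 0; 0 0 0 0 0; 0 0 0 0 0; 0 0 0 0 0")

```text
t: 21.6
ee_pos: [608.0, -317.5, 102.1]
orientation: [2.214, 2.213, 0.008]
ft_force: [7.3, 1.3, 9.0]
width: 24.6
```

```bash
python3 -c "
from h import *
d,P=tilt()"
```

```text
tilt deg 12.2 z@0 -31.8 [[-65, -51], [-60, -47], [-55, -48], [-50, -53], [-45, -45], [-40, -45], [-35, -41], [-30, -39], [-25, -41], [20, 0], [25, -24], [30, -26], [35, -26], [40, -26], [45, -22], [50, -23], [55, -27], [60, -22], [65, -23], [70, -19], [75, -19]]
[ 608.  -317.6  102.1] [7.3 0.2 9.4] [ 0.05 -1.14  0.04] 24.320693069938265 21.65
```

>>> play_rows(increments="0 -0.003 0 -0.004 0; 0 0 0 0 0; 0.3 0 0 0 0; 0.3 0 0 0 0; 0.5 0 0 0 0; 0.8 0 0 0 0; 0.8 0 0 0 0; 0.8 0 0 0 0; 0.8 0 0 0.04 0; 0.8 0 0 0.04 0; 0.8 -0.03 0 0.04 0; 0.8 -0.04 0 0.04 0; 0.8 -0.04 0 0.04 0; 0.8 -0.04 0 0 0; 0.8 -0.04 0 0 0; 0.8 0 0 0 0")

```text
t: 23.25
ee_pos: [414.3, -315.4, 285.5]
orientation: [-2.223, -2.218, 0.001]
ft_force: [0.2, 0.1, -0.6]
width: 70.1
```

Run:
```python
from h import *
d=shot('top','t4.png');P=cloud(d);o=ctrl.get_obs();print(o['ee_pos'])
def sel(z0,z1):
    m=(P[...,0]>380)&(P[...,0]<760)&(P[...,1]>-420)&(P[...,1]<-220)&(P[...,2]>z0)&(P[...,2]<z1);return P[m]
for n,a,b in(('grip',112,132),('walls',48,62)):
    q=sel(a,b);print(n,len(q),cv2.minAreaRect(q[:,:2].astype(np.float32)) if len(q) else 0,q.mean(0).round(1))
```

```text
[ 416.63108421 -315.98459459  285.76250694]
grip 452 ((602.232177734375, -314.39111328125), (24.11646842956543, 128.3003692626953), 1.1276578903198242) [ 601.9 -314.6  124.3]
walls 342 ((604.51318359375, -315.04669189453125), (201.0972442626953, 126.0257797241211), 0.06210918724536896) [ 636.9 -304.7   54.4]
```

View pics/t4.png

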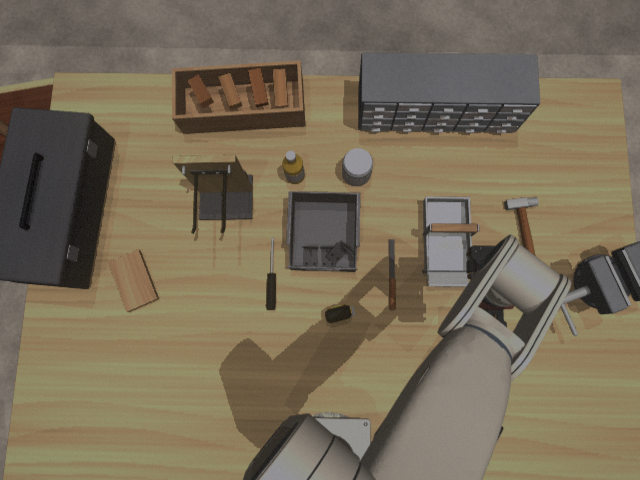

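>>> play_rows(increments="0.8 0.04 0.001 0 0; 0.8 0.04 0 0 0; 0.8 0.04 0 0 0; 0.8 0.04 0 0 0; 0.8 0.0265 0 0 0; 0.8 0 0 -0.04 0; 0.8 0 0 -0.04 0; 0.8 0 0 -0.04 0; 0.8 0 0 -0.04 0; 0.8 0 0 -0.03 0; 0.8 0 0 0 0; 0 0 0 0 0; 0 0 0 0 0; 0 0 0 0 0; 0 0 0 0 0; 0 0 0 0 0; 0 0 0 0 0; 0 0 0 0 0; 0 0 0 0 0; 0 0 0 0 0")

```text
t: 25.3
ee_pos: [604.3, -315.0, 95.5]
orientation: [-2.221, -2.22, 0.001]
ft_force: [-4.4, 0.8, 5.8]
width: 22.2
```

>>> play_rows(increments="0 0 0 0.01 0; 0 0 0 0.03 0; 0 0 0 0.04 0; 0 0 0 0.04 0; 0 0 0 0.03 0; 0 0 0 0.015 0; 0 -0.01 0.0158 0 0; 0 -0.01 0.03 0 0; 0 -0.01 0.035 0 0; 0 -0.01 0.035 0 0; 0 -0.01 0.035 0 0; 0 -0.01 0.035 0 0; 0 -0.01 0.035 0 0; 0 -0.01 0.035 0 0; 0 -0.01 0.035 0 0; 0 -0.01 0.035 0 0; 0 0 0 0 0")

```text
t: 27.0
ee_pos: [502.8, 14.1, 259.2]
orientation: [-2.216, -2.222, 0.001]
ft_force: [-0.3, 0.1, -4.3]
width: 21.8
```

>>> play_rows(increments="0 -0.01 0.025 0 0.5; 0 -0.01 0.035 0 0.5; 0 -0.01 0.035 0 0.5; 0 -0.01 0.035 0 0.6; 0 -0.01 0.035 0 0; 0 -0.01 0.035 0 0; 0 -0.01 0.035 0 0; 0 -0.009 0.03 0 0; 0 0 0.015 0 0; 0 0 0.0033 0 0; 0 0 0 -0.02 0; 0 0 0 -0.02 0; 0 0 0 0 0; 0 0 0 0 0")

```text
t: 28.4
ee_pos: [426.2, 293.1, 220.1]
orientation: [2.182, 2.26, -0.002]
ft_force: [0.5, -0.1, -2.9]
width: 21.4
```

```bash
python3 -c "
from h import *
d,P=tilt('s5.png')
cv2.imwrite('pics/c11.png',cv2.resize(d['img'][170:370,180:400],(660,600))[:,:,::-1])
o=ctrl.get_obs();print(rot(o['orientation'])[:,1].round(3))
c=o['ee_pos']
m=(abs(P[...,0]-c[0])<60)&(abs(P[...,1]-c[1]-64)<8)&(P[...,2]>180);q=P[m];print('strap top',np.percentile(q[:,2],95),np.median(q[:,0]))
"
```

```text
tilt deg 0.0 z@0 -40.7 [[-65, -41], [-60, -41], [-55, -41], [-50, -42], [-45, -41], [-40, -40], [-35, -41], [-30, -41], [-25, -42], [20, -39], [25, -40], [30, -39], [35, -40], [40, -40], [45, -40], [50, -39], [55, -41], [60, -42], [65, -41], [70, -42], [75, -42]]
[426.6 293.6 220.8] [ 0.4  0.  -3.1] [-0.05 -0.06 -0.05] 22.268265002400526 28.45
[0.999 0.035 0.001]
strap top 565.7616383807865 417.33503688818826
```

View pics/c11.png

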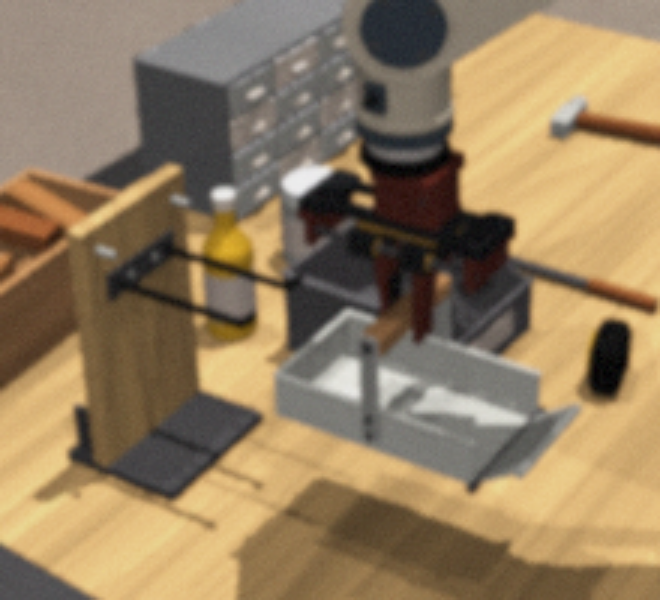

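>>> play_rows(increments="0 0.015 0.0005 0 0; 0 0.025 0.001 0 0; 0 0.03 0.0011 0 0; 0 0.03 0.0011 0 0; 0 0.03 0.0011 0 0; 0 0.025 0.0009 0 0; 0 0.015 0.0005 0 0; 0 0.005 0.0002 0 0; 0 0 0 0 0; 0 0 0 0 0; 0 0 0 -0.008 0; 0 0 0 -0.006 0; 0 0 0 -0.004 0; 0 0 0 -0.003 0; 0 0 0 0 0")

```text
t: 29.95
ee_pos: [600.5, 300.4, 198.5]
orientation: [-2.18, -2.261, 0.002]
ft_force: [0.5, -1.1, -3.4]
width: 21.5
```

```bash
python3 -c "
from h import *
d,P=tilt('s6.png')
cv2.imwrite('pics/c12.png',cv2.resize(d['img'][180:340,190:350],(600,600))[:,:,::-1])
"
```

```text
tilt deg 0.0 z@0 -40.4 [[-65, -40], [-60, -40], [-55, -40], [-50, -40], [-45, -42], [-40, -40], [-35, -40], [-30, -40], [-25, -42], [20, -41], [25, -41], [30, -43], [35, -41], [40, -40], [45, -41], [50, -41], [55, -40], [60, -38], [65, -39], [70, -40], [75, -40]]
[600.7 300.5 198.9] [ 0.1 -0.4 -4.1] [-0.07 -0.09 -0.01] 21.7706900902661 30.0
```

View pics/c12.png

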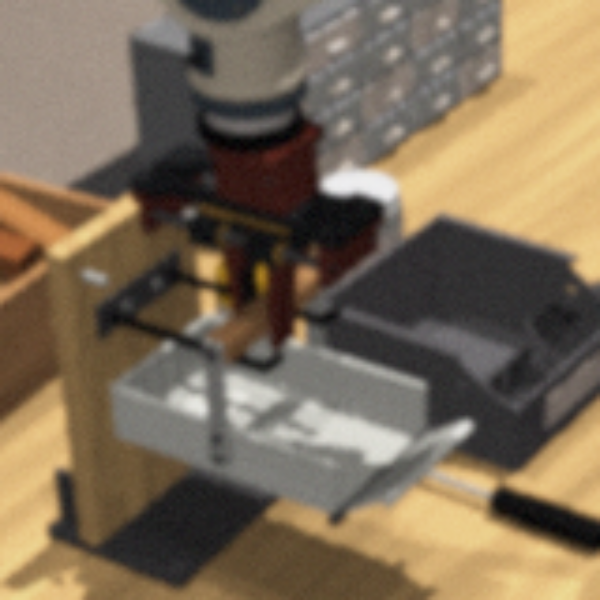

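>>> play_rows(increments="0 0 0 -0.001 0; 0 0 0 -0.001 0; 0 0 0 -0.001 0; 0 0 0 -0.001 0; 0 0 0 0 0; 0 0 0 0 0")

```text
t: 30.6
ee_pos: [601.1, 300.5, 195.8]
orientation: [2.181, 2.261, 0.001]
ft_force: [-2.0, -0.7, 2.7]
width: 22.0
```

>>> play_rows(increments="0.3 0 0 0 0; 0.35 0 0 0 0; 0.4 0 0 0 0; 0.5 0 0 0 0; 0.6 0 0 0 0; 0.6 0 0 0 0; 0.6 0 0 0 0; 0.6 0 0 0.01 0; 0.6 0 0 0.02 0; 0.6 0 0 0.04 0; 0.6 0 0 0.04 0; 0.6 0 0 0.04 0; 0.6 -0.04 0 0.03 0; 0.6 -0.05 0 0 0; 0.6 -0.05 0 0 0; 0.6 -0.05 -0.02 0 0; 0.6 -0.05 -0.04 0 0; 0.6 0 -0.04 0 0; 0.6 0 0 0 0; 0.6 0 0 0 0")

```text
t: 32.6
ee_pos: [375.7, 210.5, 376.4]
orientation: [2.182, 2.259, 0.004]
ft_force: [0.5, -0.6, 0.5]
width: 52.8
```

Run:
```python
from h import *
d=shot('side');P=cloud(d);t=shot('top');Q=cloud(t);o=ctrl.get_obs();print(o['ee_pos'],o['ft_force'],o['t'],o['qvel'].round(3))
A=cv2.resize(d['img'][180:340,190:350],(400,400));B=cv2.resize(t['img'][140:300,160:380],(400,291));B=cv2.copyMakeBorder(B,0,109,0,0,cv2.BORDER_CONSTANT)
cv2.imwrite('pics/c13.png',np.hstack([A,B])[:,:,::-1])
m=(abs(Q[...,0]-600)<40)&(abs(Q[...,1]-300)<75)&(Q[...,2]>217)&(Q[...,2]<240);q=Q[m];print('grip',len(q),q.mean(0).round(1),cv2.minAreaRect(q[:,:2].astype(np.float32)))
X=[];Z=[]
m=abs(P[...,1]-360)<9
for x in list(range(535,582,5))+list(range(620,680,5)):
    s=P[m&(abs(P[...,0]-x)<4)&(P[...,2]>95)&(P[...,2]<185)]
    if len(s)>4:X.append(x);Z.append(np.percentile(s[:,2],93))
print('slope deg',np.degrees(np.arctan(np.polyfit(X,Z,1)[0])),np.round(Z))
```

```text
[376.00336945 211.31738257 375.72953116] [ 0.87377365  0.15332658 -0.62927872] 32.7 [ 0.006  0.016 -0.003 -0.001  0.001 -0.003]
grip 484 [600.7 297.9 224.2] ((588.0003051757812, 299.62664794921875), (52.48278045654297, 129.4873504638672), 1.0528734922409058)
slope deg -0.019940894727501355 [156. 155. 153. 157. 157. 154. 156. 157. 158. 153. 154. 154. 155. 156.
 156. 158. 156. 156. 155. 154. 154. 156.]
```

View pics/c13.png

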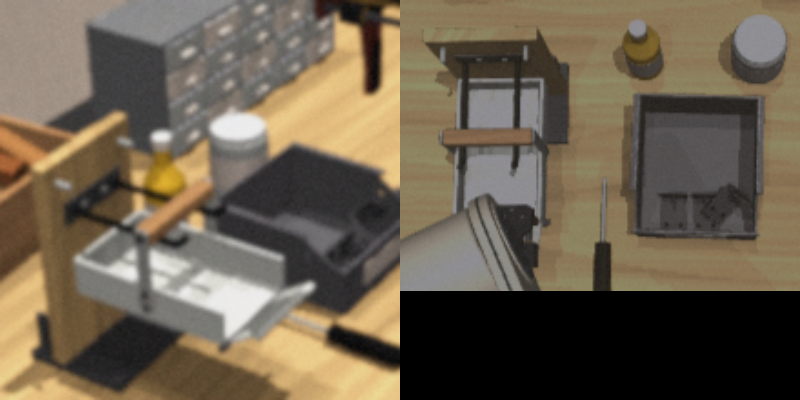

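Pan hangs level on both prongs, the gripper is clear, and all three brackets are in the bin.

```bash
python3 -c "
from h import *
print(ctrl.close_job())"
```

```text
the job is handed in; nothing more can be done
None
```

The empty pan hangs on both prongs of the stand with its gate end away from the panel, and all three brackets lie in the bin. I handed the job in at about 33 s; the hand-in gives no verdict.

**What I did**
- **Gate:** I folded it down with the shut fingers while the pan stood on the bench. Depth readings showed it level with the pan floor.
- **Tipping:** The moves can only turn the tool about the vertical, so I could not tip the pan with the arm directly. I lifted it by its grip and lowered its rear underside onto the bin's back wall, which turned the grip inside the jaws to about 30° gate end down. I then raised the pan and moved it back until the brackets had slid out over the gate.
- **Levelling:** The pan stayed tilted in the jaws, so I pressed its front edge on the free bench area, let go and gripped it again. This was an extra set-down on the bench, and it left the gate partly raised, which the final conditions do not rule out.
- **Hanging:** I slid it over the hooks from the front, lowered it until the prongs took the weight, and let go.

**Last checks**
- The pan slope is about 0°, and the grip's top is at about 224 mm, so its middle is near 214 mm (215 mm expected). It is within about 3 mm of the hook seat sideways.
- The gripper is clear of everything. The brackets lie in the bin's front, one resting on another.
- By eye, the bin and the other objects are where they were. Depth readings on the bin's rear corner stayed within about 3 mm during the tipping.

**Readings that disagreed**
- The rectangle fitted to the grip in the last top view came out too wide (52 mm instead of 22 mm), because it also took in prong tip pixels. I used the mean of the points instead.
- The jaw opening suggested a smaller tilt than the camera did during tipping. I went by the camera.

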